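Lay the still-wine and sparkling-wine service trays in the tasting cellar

TASK

Lay the two wooden service trays for the tasting: the long three-compartment tray takes the slim square-shouldered still-wine bottle, the folded waiter's corkscrew and the white vacuum pump, and the short two-compartment tray takes the stout slope-shouldered sparkling-wine bottle and the steel sparkling-wine stopper. One thing to a compartment: the corkscrew lies flat in the long middle compartment, and the others stand upright, either way round, in the compartments that are left. Keep the bottles upright, set them down rather than drop them, and leave the two tasting glasses standing where they are.

Things in the scene. Friction and masses are not known exactly. Their poses are not given: they have to be found in the camera images.
- still_bottle: small single-serve still-wine bottle, dark green glass with black neck capsule and a white paper label, standing: 185 tall; straight body 48 across up to 112, short square shoulder, straight neck 28 across from 125 up to the top. About 0.33 kg. Origin: centre of its underside; z up. Take it by the neck from above.
- sparkling_bottle: small sparkling-wine bottle, dark green glass with grey foil neck and a white paper label, standing: 200 tall; body 58 across up to 75, long sloping shoulder, neck 30 to 32 across from 150 up to the top. About 0.48 kg. Origin: centre of its underside; z up. Take it by the neck from above.
- corkscrew: waiter's friend corkscrew, folded, black handle with a steel lever along one side, lying flat: 115 long (its own x), 28 wide (its own y), 14 high. About 0.09 kg. Origin: centre of its underside; z up. Grip it across its width at the middle.
- pump: hand vacuum pump for opened wine, standing: white tapering body 46 across at the foot, 34 across at 78 up, then a thin steel rod and a grey round grip knob 42 across from 98 to the top at 118. Rigid (the rod does not move). About 0.11 kg. Origin: centre of its underside; z up. Grip it by the knob.
- stopper: sparkling-wine stopper, a domed steel cap 38 across and 45 high (its side straight up to 34), standing, with two steel clamp wings on its +y and -y sides making it 48 wide along its own y. About 0.08 kg. Origin: centre of its underside; z up. Grip it along its own x.
- still_tray: long wooden tray, brass end handles, fixed: 310 long (own x), 104 wide (own y), handles 24 more at each end; floor top at 8, walls and partitions up to 30. Three compartments in a row along x, each 88 in y: the middle one 134 in x, centred on the origin; the end ones 74 in x, centred at x = +110 and -110. Origin: centre of underside; z up.
- sparkling_tray: short wooden tray, brass end handles, fixed: 182 long (own x), 104 wide (own y), handles 24 more at each end; floor top at 8, walls and partition up to 30. Two like compartments in a row along x, each 80 in x and 88 in y, centred at x = +43 and -43. Origin: centre of underside; z up.
- glass_a: stemmed tasting glass, clear, empty, 155 tall: foot 65 across, stem 9 thick, tulip bowl 65 across at its widest (95 up), mouth 46. Stands upright and loose and is light: leave it where it is. Origin: centre of the underside of its foot; z up.
- glass_b: stemmed tasting glass, clear, empty, 155 tall: foot 65 across, stem 9 thick, tulip bowl 65 across at its widest (95 up), mouth 46. Stands upright and loose and is light: leave it where it is. Origin: centre of the underside of its foot; z up.
There are look-alikes about, which are no part of the job. Leave any turquoise look-alike of the sparkling_bottle alone.

How it is judged (in metres and radians):
At the end, for the whole second after the job is handed in: Each thing rests on the floor of its own compartment of its tray, within 20 mm of the compartment's middle along the tray (25 for corkscrew and stopper) and 30 mm across (35 for corkscrew): corkscrew flat within 7 degrees, the others upright within 6 degrees; all at rest ((((x of still_bottle in the frame of still_tray between 0.09 and 0.13 m and y of still_bottle in the frame of still_tray between -0.03 and 0.03 m and z of still_bottle in the frame of still_tray between 0.003 and 0.013 m and angle between still_bottle's own z axis and vertical below 0.1 rad) and (x of pump in the frame of still_tray between -0.13 and -0.09 m and y of pump in the frame of still_tray between -0.03 and 0.03 m and z of pump in the frame of still_tray between 0.003 and 0.013 m and angle between pump's own z axis and vertical below 0.1 rad)) or ((x of still_bottle in the frame of still_tray between -0.13 and -0.09 m and y of still_bottle in the frame of still_tray between -0.03 and 0.03 m and z of still_bottle in the frame of still_tray between 0.003 and 0.013 m and angle between still_bottle's own z axis and vertical below 0.1 rad) and (x of pump in the frame of still_tray between 0.09 and 0.13 m and y of pump in the frame of still_tray between -0.03 and 0.03 m and z of pump in the frame of still_tray between 0.003 and 0.013 m and angle between pump's own z axis and vertical below 0.1 rad))) and (((x of sparkling_bottle in the frame of sparkling_tray between 0.023 and 0.063 m and y of sparkling_bottle in the frame of sparkling_tray between -0.03 and 0.03 m and z of sparkling_bottle in the frame of sparkling_tray between 0.003 and 0.013 m and angle between sparkling_bottle's own z axis and vertical below 0.1 rad) and (x of stopper in the frame of sparkling_tray between -0.068 and -0.018 m and y of stopper in the frame of sparkling_tray between -0.03 and 0.03 m and z of stopper in the frame of sparkling_tray between 0.003 and 0.013 m and angle between stopper's own z axis and vertical below 0.1 rad)) or ((x of sparkling_bottle in the frame of sparkling_tray between -0.063 and -0.023 m and y of sparkling_bottle in the frame of sparkling_tray between -0.03 and 0.03 m and z of sparkling_bottle in the frame of sparkling_tray between 0.003 and 0.013 m and angle between sparkling_bottle's own z axis and vertical below 0.1 rad) and (x of stopper in the frame of sparkling_tray between 0.018 and 0.068 m and y of stopper in the frame of sparkling_tray between -0.03 and 0.03 m and z of stopper in the frame of sparkling_tray between 0.003 and 0.013 m and angle between stopper's own z axis and vertical below 0.1 rad))) and x of corkscrew in the frame of still_tray between -0.025 and 0.025 m and y of corkscrew in the frame of still_tray between -0.035 and 0.035 m and z of corkscrew in the frame of still_tray between 0.003 and 0.013 m and angle between corkscrew's own z axis and vertical below 0.12 rad and linear speed of each of still_bottle, sparkling_bottle, corkscrew, pump, stopper below 0.02 m/s); the robot touches nothing.
It fails at once if a bottle is tipped more than about 35 degrees (angle between any of still_bottle, sparkling_bottle's own z axis and vertical above 0.6 rad).
It fails at once if a bottle is dropped (free of the fingers, it falls faster than 0.7 m/s, as from 25 mm or more) ((linear speed of still_bottle above 0.7 m/s and contact force between the fingers and still_bottle below 0.05 N) or (linear speed of sparkling_bottle above 0.7 m/s and contact force between the fingers and sparkling_bottle below 0.05 N)).
It fails at once if a tasting glass is tipped over or pushed more than 30 mm (distance of any of glass_a, glass_b from where it was at the start of the episode above 0.03 m or angle between any of glass_a, glass_b's own z axis and vertical above 0.5 rad).
It also fails if it takes over 141 s, if anything falls off the work surface, if the arm or the gripper's body presses on something with over 40 N, if the wrist force passes 120 N, or if a joint passes its speed limit or range.

ROBOT

A 6-joint arm with a two-finger parallel gripper is mounted at the origin on the work surface. World frame = base frame: x ahead of the robot, y to its left, z up, the work surface at z = 0. Lengths are in mm, angles in rad, forces in N, time in s.
With the tool pointing down it reaches from about 350 to 775 mm from the base axis. Payload 5.5 kg.
Tool frame: the origin (TCP) lies between the finger pads; the fingertips stand 14 mm ahead of it and the grasp point (between the pads) lies 5 mm behind it; z points along the fingers, y is the line along which they close (so a half turn about z gives the same grasp; the last joint's range is limited). The gripper opens to 85 mm and grips with 20 to 120 N. Pads are 22 mm wide; open, the fingers measure 114 mm over their backs; the gripper's body (76 mm by 85 mm) begins 54 mm behind the grasp point. The pads swing forward as they close: fully open they stand 13 mm farther back than shut.
Start: joints at [1.187, 0.313, 0.046, 1.304, 0, 1.431], TCP at [138.823, 558.031, 245.323] pointing down, gripper open.
Joint ranges: [-2.76, 2.76], [-0.86, 1.69], [-1.03, 1.26], [-2.2, 2.34], [-1.47, 1.5], [-3.14, 3.14]. Speed limits (rad/s): [2.57, 2.57, 3.14, 3.14, 3.14, 3.14].

INTERFACE

Orientations are given as a rotation vector (axis times angle).
In Python, from rig import read_state, grab_frame, get_calibration, hand_in, outline_of gives the robot as it stands.
- The arm moves only by the shell command python3 -m creep 'ROWS' [FORCE]. ROWS is a JSON object of lists of equal length, an entry for each row: "xyz": the shift along the world's x, y, z in m, a list of three; "dr": the turn, a rotation vector about the world's x, y, z in rad, a list of three; "jaw": the opening, from 0 (shut) to 1 (fully open). A call has 1 to 12 rows; each row is the pose to reach, as a shift and turn from the pose commanded when the call began; what a row does not reach only later rows make up. A row lasts 1/10 s, in which the tool goes at most 50 mm and 8.59 degrees, less where a joint would pass 70% of its speed; a pose out of reach is approached as far as the arm can. A call with a gripper value outside its range is refused whole. The fingers move at their own pace and stop on an object; FORCE is the grip in N (left out, the last holds). Time passes only in rows, so rows that repeat a pose let the fingers close. It gives the time, the measured TCP pose, the force, the opening and the grip force at its end, in the units of the state.
- read_state(): the state, without advancing time (a new reading comes with each control period).
- grab_frame(name): name is "scene" or "top" or "wrist"; returns (picture, depth): 400x640x3 uint8, red, green, blue; 400x640 float32, mm along the optical axis (not along the pixel's ray), 0 where there is no reading.
- get_calibration(name): a dict with "intrinsics" (3x3 intrinsics, pixels), "k1" (the pictures are not rectified: a ray, as slopes to the right and down, at radius r is drawn at 1 + k1 r^2 times it, then the intrinsics apply), "pose" (4x4, takes a point from camera to world coordinates); the wrist camera has in their place "mount" (4x4, takes a point from camera to tool coordinates, whose origin is the TCP and whose axes are the flange's). Camera axes: x right, y down, z forward; pixel columns grow to the right and rows downward; lengths in mm; the calibration is good to about 2 mm. A picture is of the moment at which its call begins: read the wrist's pose just before it. get_calibration takes no time and is no camera call.
- hand_in(): hands the job in; it is judged then, once.
Trained networks look in the newest picture that a camera, given by its name, has taken for a name from the list of things; names that differ only in an ending like _2 or _b are one class to them, and where a whole thing is asked for, a point or a joint stands for the part that bears it (a point fixed in the world has none). Each returns a list of dicts, best first, with "p" (0 to 1); they miss things now and then, are a little off and sometimes report something else, mostly with a low value. They report only what shows in the picture. A call takes as long as a camera call. They do not tell look-alikes from the thing itself.
- outline_of(target, camera): "pixels" (400x640 bool, what is visible of it) and "extent" ([left, top, right, bottom] in pixels, round what is visible of it).
The state is a dict: "time_s": time; "q": joint angles; "joint_vel": joint speeds; "tau": joint torques, N m; "ee_pos": TCP position; "tool_rot": TCP orientation; "ft_force": force on the tool from outside, world axes, zero at the start; "moment": the same for the moment, N m; "opening": finger opening in mm; "finger_force": force on a finger pad.
Only numpy, scipy, OpenCV 4.12 (cv2) and the standard library are available. Lean on these libraries where they do the work, as an engineer would, in place of code of your own. Each camera call takes 0.05 s, during which the arm holds its last target. There are 200 camera calls.

## Working session

There is one attempt and no reset: what is moved stays moved. The work goes in short steps, Python scripts to look and compute and a shell command to move; the robot and the scene stay as the last step left them, time stands still between calls to the robot, and variables do not carry over. Pictures are saved under pics/ and viewed, at most 14 in all, crops included, and the job is handed in when it is done.

```bash
mkdir -p pics; ls; cat > h.py <<'E'
import numpy as np, cv2
from rig import *
def save(im,n): cv2.imwrite(f'pics/{n}.png',cv2.cvtColor(im,cv2.COLOR_RGB2BGR))
from scipy.spatial.transform import Rotation as R
def campose(name,st=None):
    c=get_calibration(name)
    if 'pose' in c: return c,np.array(c['pose'])
    st=st or read_state(); T=np.eye(4); T[:3,:3]=R.from_rotvec(st['tool_rot']).as_matrix(); T[:3,3]=st['ee_pos']
    return c,T@np.array(c['mount'])
def rays(name,uv,st=None):
    c,T=campose(name,st); K=np.array(c['intrinsics']); uv=np.asarray(uv,float).reshape(-1,2)
    n=cv2.undistortPoints(uv.reshape(-1,1,2),K,np.array([c['k1'],0,0,0.])).reshape(-1,2)
    d=np.c_[n,np.ones(len(n))]
    return T[:3,3],d@T[:3,:3].T   # depth*d + origin
def pts(name,mask,depth,st=None):
    v,u=np.nonzero(mask&(depth>0)); o,d=rays(name,np.c_[u,v],st)
    return o+d*depth[v,u][:,None]
def plane(name,uv,z,st=None):
    o,d=rays(name,uv,st); return o+d*((z-o[2])/d[:,2])[:,None]
E
python3 - <<'E'
from h import *
print(read_state())
for c in('top','scene'):
    im,d=grab_frame(c); save(im,c+'0'); np.save(c+'_d.npy',d); print(c,get_calibration(c))
    for t in ['still_bottle','sparkling_bottle','corkscrew','pump','stopper','still_tray','sparkling_tray','glass_a']:
        for o in outline_of(t,c):
            P=pts(c,np.array(o['pixels']),d)
            print(t,round(o['p'],2),np.round(o['extent']).tolist(), np.round(np.median(P,0)) if len(P) else None, np.round(np.percentile(P,98,axis=0)) if len(P) else None,np.round(np.percentile(P,2,axis=0)) if len(P) else None)
E
```

```text
pics
{'time_s': 0.0, 'q': array([1.18740441e+00, 3.13985729e-01, 4.49425571e-02, 1.30359157e+00,
       3.35493071e-07, 1.43117868e+00]), 'joint_vel': array([-0.00108938,  0.00177546, -0.00123243, -0.00157246,  0.00020831,
       -0.00017585]), 'tau': array([ 6.48233745e-04, -4.80629897e+01,  2.98530114e+01,  1.93299836e-02,
        1.01165966e-06,  4.27676561e-08]), 'ee_pos': array([138.61637478, 557.52677353, 244.40230163]), 'tool_rot': array([-3.81914318e-01, -3.11781172e+00,  2.78903894e-03]), 'ft_force': array([-0.97110194, -0.19106396,  0.3962382 ]), 'moment': array([ 0.02212602, -0.02090444,  0.02144105]), 'finger_force': 0.0, 'opening': 85.37970741663108}
top {'intrinsics': array([[504.98367513,   0.        , 307.67749123],
       [  0.        , 504.98367513, 199.3070068 ],
       [  0.        ,   0.        ,   1.        ]]), 'k1': -0.16281497659493213, 'pose': array([[-8.21985385e-02, -9.75173331e-01,  2.05621922e-01,
         3.75667863e+02],
       [-9.96604088e-01,  8.14367005e-02, -1.21801265e-02,
        -4.65862071e-01],
       [-4.86743636e-03, -2.05924837e-01, -9.785
[... 2226 characters left out ...]
7.  15.] [541.  62.  -1.]
pump 0.73 [236.0, 117.0, 268.0, 214.0] [ 601. -112.   97.] [614. -92. 200.] [ 577. -139.    7.]
pump 0.6 [214.0, 194.0, 245.0, 250.0] [ 709. -111.   77.] [719. -96. 119.] [ 623. -150.    0.]
stopper 0.76 [312.0, 196.0, 328.0, 216.0] [582.  14.  33.] [591.  25.  45.] [562.  -0.  -1.]
still_tray 0.61 [435.0, 157.0, 502.0, 282.0] [554. 294.   9.] [701. 344.  30.] [363. 238.   3.]
sparkling_tray 0.72 [162.0, 131.0, 231.0, 195.0] [ 493. -291.   16.] [ 595. -228.   31.] [ 378. -344.    1.]
glass_a 0.86 [278.0, 178.0, 320.0, 262.0] [698.   4. 114.] [715.  30. 154.] [657. -26.   2.]
glass_a 0.67 [348.0, 192.0, 387.0, 272.0] [712. 128. 117.] [727. 154. 154.] [668.  99.   2.]
```

```bash
python3 - <<'E'
import cv2
im=cv2.imread('pics/top0.png'); cv2.imwrite('pics/top0c.png',cv2.resize(im[90:350,110:500],None,fx=2,fy=2,interpolation=cv2.INTER_CUBIC))
im=cv2.imread('pics/scene0.png'); cv2.imwrite('pics/scene0c.png',cv2.resize(im[80:300,130:520],None,fx=2,fy=2,interpolation=cv2.INTER_CUBIC))
E
```

```text
(no output)
```

View pics/top0c.png

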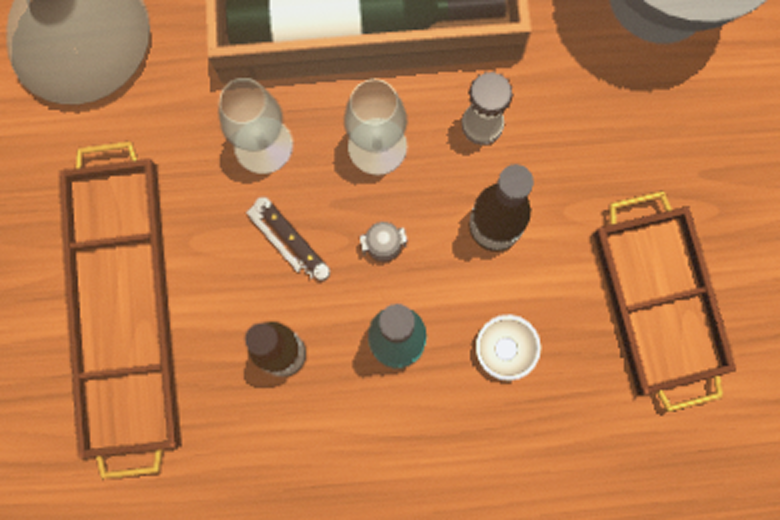

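View pics/scene0c.png

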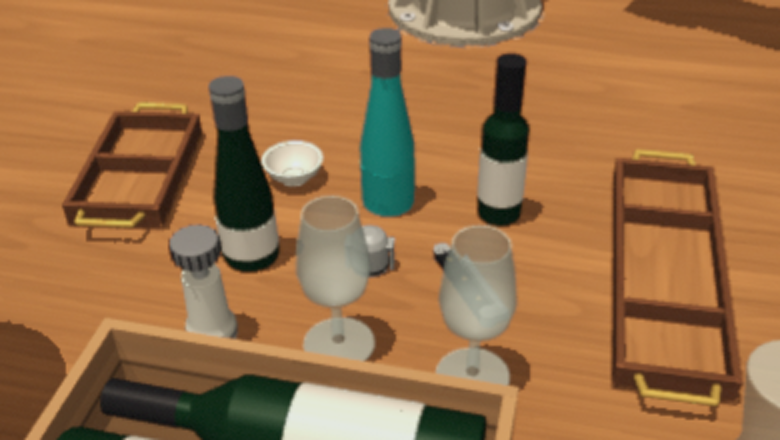

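Objects read from the pictures:
- **Still bottle:** at top-image pixel (247,264).
- **Sparkling bottle candidates:** the dark one at (361,192) and the teal look-alike at (308,258). By the description I take the dark one. The large bottles in the crate at (295,100) are no part of the job.
- **Pump:** at (353,142). The net also fired on glass_b at (236,152).
- **Stopper and corkscrew:** at (303,210) and (253,209).

Next I refine the poses from the two views.

```bash
cat > m.py <<'E'
from h import *
from scipy.optimize import least_squares
D={c:np.load(c+'_d.npy') for c in('top','scene')}
A={c:pts(c,np.ones((400,640),bool),D[c]) for c in D}
def near(c,x,y,r,z0,z1):
    P=A[c];return P[(np.hypot(P[:,0]-x,P[:,1]-y)<r)&(P[:,2]>z0)&(P[:,2]<z1)]
def circ(P,rad,x,y):
    s=least_squares(lambda p:np.hypot(P[:,0]-p[0],P[:,1]-p[1])-rad,[x,y],loss='soft_l1',f_scale=2);return np.round(s.x,1),len(P)
for n,x,y,z0,z1,rad in [('still',465,117,130,180,14),('still body',465,117,20,105,24),('spark',580,-117,155,195,15.5),('spark body',580,-117,10,70,29),('pumpknob',695,-120,100,114,21),('stopper',572,3,8,32,19)]:
    for c in A:
        P=near(c,x,y,38,z0,z1); Q=near(c,x,y,35,5,300)
        print(n,c,circ(P,rad,x-10,y) if len(P)>5 else None,'top z',np.round(np.percentile(Q[:,2],99)),'topcentre',np.round(np.median(Q[Q[:,2]>np.percentile(Q[:,2],99)-8],0)))
for n,x,y,r,z0,z1 in [('still_tray',530,291,200,22,36),('sp_tray',485,-290,125,22,36),('cork',585,103,70,6,20),('stopper',570,3,32,8,34)]:
    for c in A:
        P=near(c,x,y,r,z0,z1)
        if 'tray' in n: P=P[abs(P[:,1]-y)<75]
        (cx,cy),(w,h),a=cv2.minAreaRect(P[:,:2].astype(np.float32))
        if h>w: a+=90
        print(n,c,len(P),np.round([cx,cy,w,h,a],1),'z',np.round(np.percentile(P[:,2],[5,50,97]),1))
Rm=R.from_rotvec(read_state()['tool_rot']).as_matrix(); print('tool y',Rm[:,1],np.degrees(np.arctan2(Rm[1,1],Rm[0,1])),'z',Rm[:,2])
print(get_calibration('wrist')['mount'].round(2))
E
python3 m.py
```

```text
still top (array([465.2, 116.9]), 50) top z 188.0 topcentre [465. 116. 185.]
still scene (array([488.3, 118.4]), 336) top z 185.0 topcentre [471. 117. 184.]
still body top (array([465.6, 117.2]), 111) top z 188.0 topcentre [465. 116. 185.]
still body scene (array([464.1, 116.7]), 798) top z 185.0 topcentre [471. 117. 184.]
spark top (array([ 561.3, -107.8]), 78) top z 202.0 topcentre [ 585. -120.  200.]
spark scene (array([ 608.7, -109.3]), 329) top z 201.0 topcentre [ 590. -118.  200.]
spark body top (array([ 585. , -120.6]), 156) top z 202.0 topcentre [ 585. -120.  200.]
spark body scene (array([ 584.4, -120.4]), 676) top z 201.0 topcentre [ 590. -118.  200.]
pumpknob top (array([ 699.9, -117.6]), 62) top z 121.0 topcentre [ 698. -118.  117.]
pumpknob scene (array([ 698.2, -117.4]), 163) top z 119.0 topcentre [ 702. -115.  117.]
stopper top (array([574.4,   2.7]), 58) top z 47.0 topcentre [574.   3.  43.]
stopper scene (array([595.6,  30.2]), 108) top z 46.0 topcentre [576.   8.  43.]
still_tray top 2118 [528.1 290.6 357.6 107.8   2.5] z [23.4 28.4 32.6]
still_tray scene 2370 [528.8 291.7 358.  106.2   2.6] z [22.9 28.  30.9]
sp_tray top 1438 [ 485.9 -289.9  228.7  107.3    8.7] z [23.3 28.2 32.3]
sp_tray scene 1184 [ 487.2 -289.   229.4  105.     9.2] z [22.7 27.6 30.9]
cork top 568 [585.  104.7 114.7  28.2  37.1] z [ 8.3 12.4 16.9]
cork scene 66 [555.   69.7  15.9  28.7 177.6] z [ 7.2 12.5 14.8]
stopper top 87 [571.    2.7  46.5  32.   82.7] z [10.8 30.  33.6]
stopper scene 123 [579.8  19.6  13.9  32.  153.6] z [10.3 23.2 32.9]
tool y [2.41391846e-01 9.70427718e-01 1.47249872e-04] 76.0312970325033 z [ 5.59893198e-05  1.37809857e-04 -9.99999989e-01]
[[  -0.     -0.96   -0.27   67.49]
 [   1.     -0.      0.      0.36]
 [  -0.     -0.27    0.96 -129.78]
 [   0.      0.      0.      1.  ]]
```

Both views agree to about 1 mm. Corkscrew first: move over it and look from close by.

```bash
python3 -m creep '{"xyz":[[0.446,-0.453,0],[0.446,-0.453,0],[0.446,-0.453,0],[0.446,-0.453,0],[0.446,-0.453,0],[0.446,-0.453,0],[0.446,-0.453,0],[0.446,-0.453,0],[0.446,-0.453,0],[0.446,-0.453,0],[0.446,-0.453,0],[0.446,-0.453,0]],"dr":[[0,0,0.89],[0,0,0.89],[0,0,0.89],[0,0,0.89],[0,0,0.89],[0,0,0.89],[0,0,0.89],[0,0,0.89],[0,0,0.89],[0,0,0.89],[0,0,0.89],[0,0,0.89]],"jaw":[0.7,0.7,0.7,0.7,0.7,0.7,0.7,0.7,0.7,0.7,0.7,0.7]}' 40
```

```text
time_s: 2.1
ee_pos: [540.0, 150.4, 245.6]
tool_rot: [-0.997, 2.979, 0.0]
ft_force: [0.4, 0.8, -0.1]
opening: 59.6
finger_force: 0.0
```

```bash
python3 -m creep '{"xyz":[[0.042,-0.044,0],[0.042,-0.044,0],[0.042,-0.044,0],[0.042,-0.044,0]],"dr":[[0,0,0],[0,0,0],[0,0,0],[0,0,0]],"jaw":[0.7,0.7,0.7,0.7]}'
cat > w.py <<'E'
from h import *
import sys
t,n=sys.argv[1:3]; st=read_state(); im,d=grab_frame('wrist')
Rm=R.from_rotvec(st['tool_rot']).as_matrix(); print('ee',st['ee_pos'].round(1),'yaw',np.degrees(np.arctan2(Rm[1,1],Rm[0,1])).round(1),'tilt z',Rm[:,2].round(3))
for o in outline_of(t,'wrist')[:2]:
    P=pts('wrist',np.array(o['pixels']),d,st); P=P[P[:,2]>4]
    if len(P)<9: continue
    (cx,cy),(w,h),a=cv2.minAreaRect(P[:,:2].astype(np.float32)); a=a+90 if h>w else a
    zt=np.percentile(P[:,2],98); T=P[P[:,2]>zt-6]
    print(t,round(o['p'],2),np.round(o['extent']),np.round([cx,cy,w,h,a],1),'z98',zt.round(1),'topmean',(T[:,:2].min(0)/2+T[:,:2].max(0)/2).round(1))
save(im,n)
E
python3 w.py corkscrew w1
```

```text
time_s: 2.5
ee_pos: [579.9, 108.6, 245.1]
tool_rot: [0.997, -2.978, -0.001]
ft_force: [-0.0, -0.5, -0.0]
opening: 59.7
finger_force: 0.0
ee [579.9 108.6 245.1] yaw 127.0 tilt z [-0.001  0.001 -1.   ]
corkscrew 0.86 [304. 126. 333. 226.] [584.3 105.4 113.4  27.8  36.3] z98 16.8 topmean [586.9 105.3]
corkscrew 0.59 [241. 233. 303. 361.] [692.8 128.8  64.   56.8  53.2] z98 155.7 topmean [693.5 131.2]
```

View pics/w1.png

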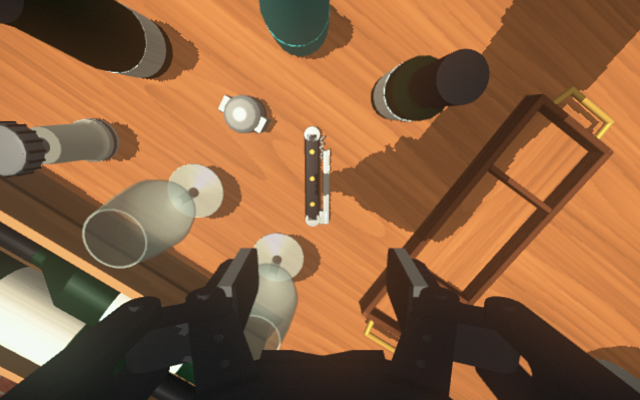

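The picture shows the corkscrew at (319,176), lined up with the jaws, and clear space around it. The glass feet are at (195,190) and (277,258), well behind the fingers.

```bash
python3 -m creep '{"xyz":[[0.002,-0.002,-0.05],[0.002,-0.002,-0.1],[0.002,-0.002,-0.15],[0.002,-0.002,-0.19],[0.002,-0.002,-0.19],[0.002,-0.002,-0.19]],"dr":[[0,0,0],[0,0,0],[0,0,-0.01],[0,0,-0.01],[0,0,-0.01],[0,0,-0.01]],"jaw":[0.7,0.7,0.7,0.7,0.7,0.7]}'; python3 -c "
from rig import *;print(read_state()['ee_pos'])"
```

```text
time_s: 3.2
ee_pos: [581.9, 107.3, 56.0]
tool_rot: [0.985, -2.982, -0.001]
ft_force: [0.2, -0.3, 0.9]
opening: 59.8
finger_force: 0.0
[581.90306819 107.29883959  56.00171971]
```

```bash
python3 -m creep '{"xyz":[[0.003,-0.002,-0.03],[0.003,-0.002,-0.04],[0.003,-0.002,-0.04],[0.003,-0.002,-0.04],[0.003,-0.002,-0.04],[0.003,-0.002,-0.04],[0.003,-0.002,-0.04],[0.003,-0.002,-0.04],[0.003,-0.002,-0.04]],"dr":[[0,0,0],[0,0,0],[0,0,0],[0,0,0],[0,0,0],[0,0,0],[0,0,0],[0,0,0],[0,0,0]],"jaw":[0.7,0.7,0.7,0,0,0,0,0,0]}' 40
```

```text
time_s: 4.1
ee_pos: [587.0, 104.3, 17.2]
tool_rot: [-0.982, 2.981, -0.001]
ft_force: [-1.1, -0.2, 5.9]
opening: 26.3
finger_force: 40.3
```

```bash
python3 -m creep '{"xyz":[[0,0,0.05],[0,0.02,0.09],[-0.02,0.06,0.1],[-0.04,0.11,0.1],[-0.058,0.16,0.1],[-0.058,0.187,0.1],[-0.058,0.187,0.1],[-0.058,0.187,0.1],[-0.058,0.187,0.08]],"dr":[[0,0,0],[0,0,-0.1],[0,0,-0.2],[0,0,-0.35],[0,0,-0.5],[0,0,-0.59],[0,0,-0.59],[0,0,-0.59],[0,0,-0.59]],"jaw":[0,0,0,0,0,0,0,0,0]}'; python3 w.py corkscrew w2
```

```text
time_s: 5.0
ee_pos: [530.0, 291.3, 97.9]
tool_rot: [-0.073, 3.135, 0.002]
ft_force: [0.6, -0.8, -0.9]
opening: 26.9
finger_force: 40.0
ee [530.  291.3  97.9] yaw 92.7 tilt z [ 0.005  0.002 -1.   ]
corkscrew 0.81 [286. 137. 356. 354.] [554.8 297.4  46.1 167.4 179.2] z98 96.9 topmean [523.2 291.5]
```

View pics/w2.png

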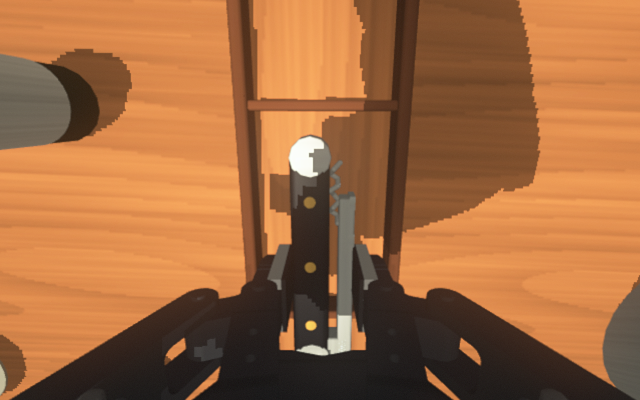

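The corkscrew hangs centred over the middle compartment, parallel to the walls at columns 250 and 400. Lower and release.

```bash
python3 -m creep '{"xyz":[[0,0,-0.04],[0,0,-0.06],[0,0,-0.069],[0,0,-0.069],[0,0,-0.069],[0,0,-0.069],[0,0,-0.069],[0,0,-0.06],[0,0,-0.02],[0,0,0.03],[0,0,0.08],[0,0,0.11]],"dr":[[0,0,0],[0,0,0],[0,0,0],[0,0,0],[0,0,0],[0,0,0],[0,0,0],[0,0,0],[0,0,0],[0,0,0],[0,0,0],[0,0,0]],"jaw":[0,0,0,0,0.5,0.5,0.5,0.5,0.5,0.5,0.5,0.5]}'; python3 - <<'E'
from rig import *;print(read_state()['ee_pos'])
E
```

```text
time_s: 6.3
ee_pos: [528.9, 291.7, 210.9]
tool_rot: [-0.073, 3.135, 0.003]
ft_force: [0.9, -0.6, 0.3]
opening: 42.6
finger_force: 0.0
[528.91282837 291.73970215 210.85430253]
```

```bash
python3 -m creep '{"xyz":[[-0.01,-0.03,0.02],[-0.03,-0.075,0.025],[-0.05,-0.12,0.025],[-0.064,-0.16,0.025],[-0.064,-0.175,0.025],[-0.064,-0.175,0.025],[-0.064,-0.175,0.025]],"dr":[[0,0,0],[0,0,0],[0,0,0],[0,0,0],[0,0,0],[0,0,0],[0,0,0]],"jaw":[0.75,0.75,0.75,0.75,0.75,0.75,0.75]}'; python3 w.py still_bottle w3
```

```text
time_s: 7.0
ee_pos: [464.0, 116.2, 231.2]
tool_rot: [-0.071, 3.139, 0.001]
ft_force: [-0.4, 0.3, 0.6]
opening: 63.9
finger_force: 0.0
ee [464.  116.2 231.2] yaw 92.6 tilt z [ 0.001  0.001 -1.   ]
still_bottle 0.73 [294. 156. 351. 258.] [459.5 116.8  38.5  46.3  94.1] z98 187.7 topmean [464.2 117.1]
```

View pics/w3.png

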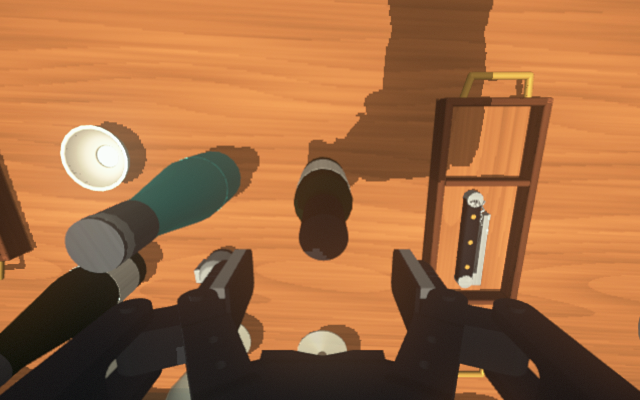

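The corkscrew lies flat in its compartment at (470,240). The still bottle's neck at (324,235) is centred between the jaws.

```bash
python3 -m creep '{"xyz":[[0.001,0.001,-0.04],[0.001,0.001,-0.07],[0.001,0.001,-0.076],[0.001,0.001,-0.076],[0.001,0.001,-0.076],[0.001,0.001,-0.076],[0.001,0.001,-0.076],[0.001,0.001,-0.076],[0.001,0.001,-0.076]],"dr":[[0,0,0],[0,0,0],[0,0,0],[0,0,0],[0,0,0],[0,0,0],[0,0,0],[0,0,0],[0,0,0]],"jaw":[0.75,0.75,0.75,0.75,0,0,0,0,0]}' 60
```

```text
time_s: 8.0
ee_pos: [466.0, 117.2, 156.1]
tool_rot: [-0.072, 3.137, 0.0]
ft_force: [-0.8, -0.1, 6.4]
opening: 26.7
finger_force: 59.5
```

```bash
python3 -m creep '{"xyz":[[0,0,0.025],[0,0,0.055],[-0.008,0.02,0.065],[-0.018,0.055,0.065],[-0.028,0.095,0.065],[-0.038,0.135,0.065],[-0.047,0.162,0.065],[-0.047,0.169,0.065],[-0.047,0.169,0.065],[-0.047,0.169,0.05],[-0.047,0.169,0.04],[-0.047,0.169,0.04]],"dr":[[0,0,0],[0,0,0],[0,0,0],[0,0,0],[0,0,0],[0,0,0],[0,0,0],[0,0,0],[0,0,0],[0,0,0],[0,0,0],[0,0,0]],"jaw":[0,0,0,0,0,0,0,0,0,0,0,0]}'; python3 - <<'E'
from h import *
st=read_state();print(st['ee_pos'])
im,d=grab_frame('scene'); save(im[80:300,150:550],'s2')
E
```

```text
time_s: 9.2
ee_pos: [416.9, 284.6, 192.6]
tool_rot: [0.07, -3.137, 0.003]
ft_force: [-0.7, -0.2, -3.7]
opening: 27.0
finger_force: 60.2
[416.88232975 284.56833058 192.61126394]
```

View pics/s2.png

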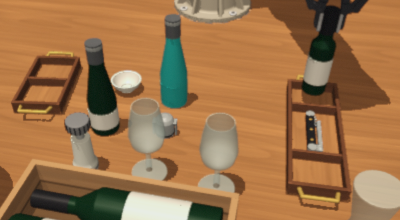

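The still bottle hangs upright over the near compartment, at (318,60) in the crop. Lower it slowly.

```bash
python3 -m creep '{"xyz":[[0.002,0.002,-0.012],[0.002,0.002,-0.02],[0.002,0.002,-0.026],[0.002,0.002,-0.028],[0.002,0.002,-0.029],[0.002,0.002,-0.029],[0.002,0.002,-0.029]],"dr":[[0,0,0],[0,0,0],[0,0,0],[0,0,0],[0,0,0],[0,0,0],[0,0,0]],"jaw":[0,0,0,0,0,0,0]}'
```

```text
time_s: 9.95
ee_pos: [419.9, 288.3, 165.7]
tool_rot: [-0.073, 3.14, 0.001]
ft_force: [0.6, -0.4, -2.8]
opening: 27.0
finger_force: 60.2
```

```bash
python3 -m creep '{"xyz":[[0,-0.001,-0.002],[0,-0.001,-0.003],[0,-0.001,-0.003],[0,-0.001,-0.003]],"dr":[[0,0,0],[0,0,0],[0,0,0],[0,0,0]],"jaw":[0,0,0,0]}'
```

```text
time_s: 10.35
ee_pos: [420.5, 287.5, 164.1]
tool_rot: [-0.073, 3.138, 0.002]
ft_force: [-2.3, -1.2, 5.7]
opening: 26.9
finger_force: 61.2
```

Contact shows in the force. Release and go up.

```bash
python3 -m creep '{"xyz":[[0,0,0],[0,0,0],[0,0,0],[0,0,0],[0,0,0.03],[0,0,0.06],[0,0,0.08],[0,0,0.08],[0,0,0.08]],"dr":[[0,0,0],[0,0,0],[0,0,0],[0,0,0],[0,0,0],[0,0,0],[0,0,0],[0,0,0],[0,0,0]],"jaw":[0.7,0.7,0.7,0.7,0.7,0.7,0.7,0.7,0.7]}'; python3 w.py still_bottle w4
```

```text
time_s: 11.25
ee_pos: [419.9, 287.2, 242.1]
tool_rot: [-0.073, 3.14, 0.0]
ft_force: [-0.5, -0.8, -0.4]
opening: 59.5
finger_force: 0.0
ee [419.9 287.2 242.1] yaw 92.6 tilt z [ 0.  0. -1.]
still_bottle 0.78 [291. 154. 349. 254.] [455.1 285.5 120.4  54.4   3.2] z98 195.7 topmean [418.9 287.9]
```

The still bottle stands in the tray (top at 196, i.e. 8 up). Stopper next, so that its low grip never has to pass a standing bottle.

```bash
python3 -m creep '{"xyz":[[0.02,-0.04,0],[0.045,-0.08,0],[0.065,-0.12,0],[0.085,-0.16,0],[0.105,-0.2,0],[0.13,-0.24,0],[0.154,-0.284,0],[0.154,-0.284,0],[0.154,-0.284,0],[0.154,-0.284,0],[0.154,-0.284,0],[0.154,-0.284,0]],"dr":[[0,0,-0.14],[0,0,-0.28],[0,0,-0.42],[0,0,-0.56],[0,0,-0.7],[0,0,-0.84],[0,0,-0.98],[0,0,-1.12],[0,0,-1.26],[0,0,-1.4],[0,0,-1.55],[0,0,-1.7]],"jaw":[0.65,0.65,0.65,0.65,0.65,0.65,0.65,0.65,0.65,0.65,0.65,0.65]}' ; python3 -m creep '{"xyz":[[0,0,-0.03],[0,0,-0.06],[0,0,-0.08],[0,0,-0.08]],"dr":[[0,0,-0.04],[0,0,-0.04],[0,0,-0.04],[0,0,-0.04]],"jaw":[0.65,0.65,0.65,0.65]}'; python3 w.py stopper w5
```

```text
time_s: 12.55
ee_pos: [573.0, 3.1, 240.5]
tool_rot: [-2.317, -2.118, 0.003]
ft_force: [-0.6, 0.2, 1.1]
opening: 55.4
finger_force: 0.0
time_s: 12.95
ee_pos: [570.5, 3.5, 157.7]
tool_rot: [-2.349, -2.076, 0.009]
ft_force: [-0.3, -0.0, -0.7]
opening: 55.3
finger_force: 0.0
ee [570.5   3.5 157.7] yaw -7.1 tilt z [-0.009  0.001 -1.   ]
stopper 0.77 [301. 172. 350. 230.] [574.1   3.1  47.1  37.7  64.4] z98 46.9 topmean [574.4   2.6]
```

View pics/w5.png

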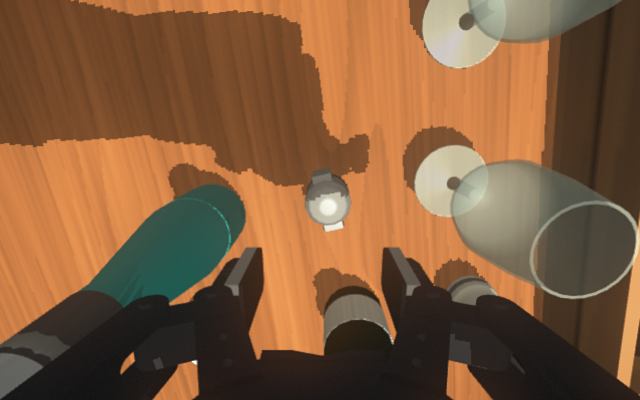

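The stopper is at (328,202) between the jaws, with wings at (321,175) and (333,227), so slightly turned. I work out the wing axis.

```bash
python3 - <<'E'
from h import *
st=read_state();print(st['ee_pos'])
for z in(20,34):
    a,b=plane('wrist',[(321,175),(333,228)],z,st); v=a-b; print(a.round(),b.round(),np.degrees(np.arctan2(v[1],v[0])))
# same for the top picture: crop wings (363,243),(404,236) -> full
a,b=plane('top',[(110+363/2,90+243/2),(110+404/2,90+236/2)],28); v=a-b; print(a.round(),b.round(),np.degrees(np.arctan2(v[1],v[0])))
E
```

```text
[572.9917388    3.24063303 161.50439238]
[574.  23.  20.] [579. -26.  20.] 95.49986671409134
[575.  25.  34.] [579. -21.  34.] 95.4998667140914
[572.  23.  28.] [576. -21.  28.] 95.09728071154994
```

```bash
python3 -m creep '{"xyz":[[0.001,0,-0.04],[0.001,0,-0.08],[0.001,0,-0.12],[0.001,0,-0.14],[0.001,0,-0.143],[0.001,0,-0.143],[0.001,0,-0.143],[0.001,0,-0.143],[0.001,0,-0.143],[0.001,0,-0.143],[0.001,0,-0.143]],"dr":[[0,0,0.11],[0,0,0.215],[0,0,0.215],[0,0,0.215],[0,0,0.215],[0,0,0.215],[0,0,0.215],[0,0,0.215],[0,0,0.215],[0,0,0.215],[0,0,0.215]],"jaw":[0.65,0.65,0.65,0.65,0.65,0.65,0,0,0,0,0]}' 40
```

```text
time_s: 14.15
ee_pos: [576.8, 2.9, 21.8]
tool_rot: [2.114, 2.318, 0.004]
ft_force: [-1.3, -0.1, 6.4]
opening: 36.8
finger_force: 40.5
```

```bash
python3 -m creep '{"xyz":[[0,0,0.04],[0,0,0.09],[0,0,0.14],[0,0,0.18],[-0.01,-0.02,0.215],[-0.03,-0.065,0.22],[-0.05,-0.11,0.22],[-0.07,-0.155,0.22],[-0.09,-0.2,0.22],[-0.11,-0.245,0.22],[-0.132,-0.285,0.21],[-0.132,-0.299,0.17]],"dr":[[0,0,0],[0,0,-0.14],[0,0,-0.28],[0,0,-0.42],[0,0,-0.56],[0,0,-0.7],[0,0,-0.84],[0,0,-0.98],[0,0,-1.12],[0,0,-1.26],[0,0,-1.4],[0,0,-1.506]],"jaw":[0,0,0,0,0,0,0,0,0,0,0,0]}';python3 -m creep '{"xyz":[[0,0,-0.04],[0,0,-0.08],[0,0,-0.1],[0,0,-0.1],[0,0,-0.1]],"dr":[[0,0,0],[0,0,0],[0,0,0],[0,0,0],[0,0,0]],"jaw":[0,0,0,0,0]}'; python3 w.py sparkling_tray w6
```

```text
time_s: 15.35
ee_pos: [443.0, -301.7, 193.9]
tool_rot: [3.124, 0.23, 0.01]
ft_force: [1.5, -0.1, -0.7]
opening: 36.6
finger_force: 40.6
time_s: 15.85
ee_pos: [443.0, -296.1, 90.3]
tool_rot: [3.131, 0.246, 0.001]
ft_force: [0.7, -0.4, 0.4]
opening: 36.5
finger_force: 40.5
ee [ 443.  -296.1   90.3] yaw -81.0 tilt z [ 0.001 -0.001 -1.   ]
sparkling_tray 0.96 [223.   0. 426. 325.] [ 470.9 -292.1  198.   104.7    8.8] z98 31.9 topmean [ 472.5 -288.6]
```

View pics/w6.png

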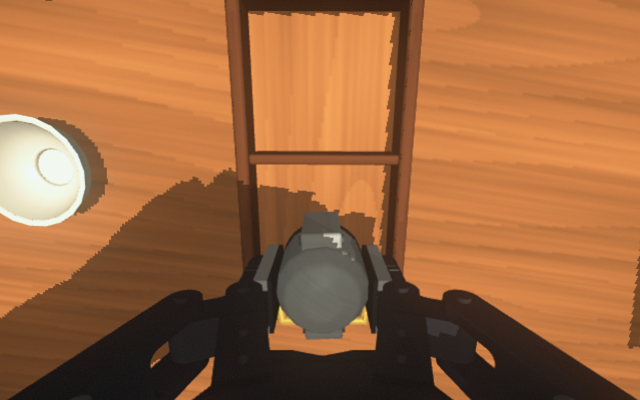

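The stopper is centred between the tray walls (columns 245 and 405), short of the partition at row 158. Lower and release.

```bash
python3 -m creep '{"xyz":[[0,0,-0.03],[0,0,-0.05],[0,0,-0.06],[0,0,-0.06],[0,0,-0.06],[0,0,-0.06],[0,0,-0.06],[0,0,-0.04],[0,0,0],[0,0,0.05],[0,0,0.1],[0,0,0.14]],"dr":[[0,0,0],[0,0,0],[0,0,0],[0,0,0],[0,0,0],[0,0,0],[0,0,0],[0,0,0],[0,0,0],[0,0,0],[0,0,0],[0,0,0]],"jaw":[0,0,0,0,0.58,0.58,0.58,0.58,0.58,0.58,0.58,0.58]}'; python3 w.py stopper w7
```

```text
time_s: 17.15
ee_pos: [443.1, -296.1, 232.9]
tool_rot: [3.13, 0.246, 0.003]
ft_force: [1.4, 0.1, -0.2]
opening: 49.7
finger_force: 0.0
ee [ 443.1 -296.1  232.9] yaw -81.0 tilt z [ 0.002 -0.002 -1.   ]
stopper 0.76 [303. 158. 344. 211.] [ 438.3 -297.    41.3   59.9  179.8] z98 55.0 topmean [ 443.1 -296.5]
```

```bash
python3 -m creep '{"xyz":[[0.03,0.03,0.015],[0.06,0.065,0.015],[0.09,0.1,0.015],[0.12,0.14,0.015],[0.142,0.175,0.015],[0.142,0.175,0.015],[0.142,0.175,0.015]],"dr":[[0,0,0],[0,0,0],[0,0,0],[0,0,0],[0,0,0],[0,0,0],[0,0,0]],"jaw":[0.75,0.75,0.75,0.75,0.75,0.75,0.75]}'; python3 w.py sparkling_bottle w8
```

```text
time_s: 17.95
ee_pos: [584.8, -119.8, 243.6]
tool_rot: [3.132, 0.25, -0.002]
ft_force: [0.6, 0.6, 0.6]
opening: 63.9
finger_force: 0.0
ee [ 584.8 -119.8  243.6] yaw -80.9 tilt z [-0.001 -0.    -1.   ]
sparkling_bottle 0.94 [104. 232. 237. 378.] [524.5 -38.9  41.7 153.  140.2] z98 201.7 topmean [530.  -38.3]
sparkling_bottle 0.75 [292. 147. 354. 265.] [ 591.2 -118.1   44.6   55.   107.3] z98 202.8 topmean [ 585.  -120.2]
```

View pics/w8.png

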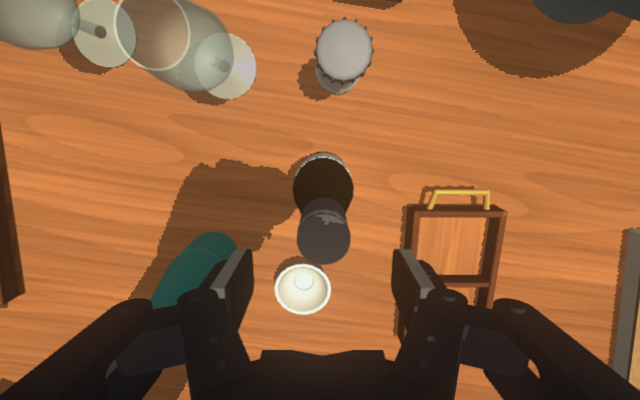

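The dark sparkling bottle with grey foil at (323,215) is between the jaws, and the teal one at (195,280) is left out. Lower and grip.

```bash
python3 -m creep '{"xyz":[[0,0,-0.03],[0,0,-0.06],[0,0,-0.07],[0,0,-0.07],[0,0,-0.07],[0,0,-0.07],[0,0,-0.07],[0,0,-0.07],[0,0,-0.07]],"dr":[[0,0,0],[0,0,0],[0,0,0],[0,0,0],[0,0,0],[0,0,0],[0,0,0],[0,0,0],[0,0,0]],"jaw":[0.75,0.75,0.75,0.75,0,0,0,0,0]}' 70
```

```text
time_s: 18.95
ee_pos: [585.8, -121.0, 176.3]
tool_rot: [3.13, 0.246, 0.005]
ft_force: [-0.5, 0.7, 5.9]
opening: 28.3
finger_force: 70.1
```

```bash
python3 -m creep '{"xyz":[[0,0,0.025],[0,0,0.06],[-0.008,-0.02,0.075],[-0.02,-0.055,0.075],[-0.032,-0.095,0.075],[-0.045,-0.13,0.075],[-0.057,-0.155,0.075],[-0.057,-0.162,0.075],[-0.057,-0.162,0.06],[-0.057,-0.162,0.045],[-0.057,-0.162,0.04],[-0.057,-0.162,0.04]],"dr":[[0,0,0],[0,0,0],[0,0,0],[0,0,0],[0,0,0],[0,0,0],[0,0,0],[0,0,0],[0,0,0],[0,0,0],[0,0,0],[0,0,0]],"jaw":[0,0,0,0,0,0,0,0,0,0,0,0]}'; python3 - <<'E'
from h import *
st=read_state();print(st['ee_pos'])
im,d=grab_frame('scene'); save(im[80:300,130:430],'s3')
E
```

```text
time_s: 20.15
ee_pos: [527.3, -281.9, 213.1]
tool_rot: [-3.13, -0.247, 0.003]
ft_force: [-0.9, -0.2, -3.3]
opening: 28.2
finger_force: 70.0
[ 527.27544083 -281.85876791  213.10221287]
```

View pics/s3.png

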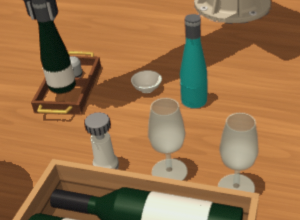

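The bottle hangs over the far compartment at (55,75), beside the stopper. Lower gently.

```bash
python3 -m creep '{"xyz":[[0.001,-0.001,-0.012],[0.001,-0.001,-0.02],[0.001,-0.001,-0.025],[0.001,-0.001,-0.027],[0.001,-0.001,-0.029],[0.001,-0.001,-0.03],[0.001,-0.001,-0.03],[0.001,-0.001,-0.03]],"dr":[[0,0,0],[0,0,0],[0,0,0],[0,0,0],[0,0,0],[0,0,0],[0,0,0],[0,0,0]],"jaw":[0,0,0,0,0,0,0,0]}'
```

```text
time_s: 21.0
ee_pos: [528.9, -284.0, 184.6]
tool_rot: [3.131, 0.246, 0.001]
ft_force: [-0.8, -0.3, -3.5]
opening: 28.3
finger_force: 70.2
```

```bash
python3 -m creep '{"xyz":[[0,0.001,-0.001],[0,0.001,-0.002],[0,0.001,-0.003],[0,0.001,-0.003]],"dr":[[0,0,0],[0,0,0],[0,0,0],[0,0,0]],"jaw":[0,0,0,0]}'
```

```text
time_s: 21.4
ee_pos: [529.4, -283.5, 184.3]
tool_rot: [3.129, 0.246, 0.004]
ft_force: [-2.0, 1.5, 10.3]
opening: 28.3
finger_force: 71.8
```

```bash
python3 -m creep '{"xyz":[[0,0,0.001],[0,0,0.001],[0,0,0.001],[0,0,0.001],[0,0,0.03],[0,0,0.055],[0,0,0.07],[0,0,0.07],[0,0,0.07]],"dr":[[0,0,0],[0,0,0],[0,0,0],[0,0,0],[0,0,0],[0,0,0],[0,0,0],[0,0,0],[0,0,0]],"jaw":[0.75,0.75,0.75,0.75,0.75,0.75,0.75,0.75,0.75]}'; python3 w.py sparkling_bottle w9
```

```text
time_s: 22.3
ee_pos: [528.8, -282.9, 250.8]
tool_rot: [-3.132, -0.246, 0.0]
ft_force: [0.3, 0.5, -0.0]
opening: 64.4
finger_force: 0.0
ee [ 528.8 -282.9  250.8] yaw -81.0 tilt z [-0. -0. -1.]
sparkling_bottle 0.73 [293. 147. 354. 268.] [ 489.5 -286.5  136.3   68.5    4.5] z98 210.7 topmean [ 528.4 -283.2]
sparkling_bottle 0.72 [  0. 167. 111. 240.] [475.8 -15.8  58.7  33.2  31.5] z98 121.9 topmean [468.4 -21.1]
```

The sparkling bottle stands at (528,-283), 8 up. Last, the pump.

```bash
python3 -m creep '{"xyz":[[0.03,0.03,0],[0.06,0.06,0],[0.09,0.09,0],[0.12,0.12,0],[0.15,0.15,0],[0.17,0.165,0],[0.17,0.165,-0.03],[0.17,0.165,-0.06],[0.17,0.165,-0.06],[0.17,0.165,-0.06]],"dr":[[0,0,0.1],[0,0,0.2],[0,0,0.3],[0,0,0.37],[0,0,0.37],[0,0,0.37],[0,0,0.37],[0,0,0.37],[0,0,0.37],[0,0,0.37]],"jaw":[0.8,0.8,0.8,0.8,0.8,0.8,0.8,0.8,0.8,0.8]}'; python3 w.py pump w10
```

```text
time_s: 23.4
ee_pos: [697.8, -117.6, 190.1]
tool_rot: [-3.032, -0.817, 0.005]
ft_force: [0.3, 0.9, 0.5]
opening: 68.3
finger_force: 0.0
ee [ 697.8 -117.6  190.1] yaw -59.8 tilt z [-0.003  0.001 -1.   ]
pump 0.72 [293. 161. 356. 252.] [ 700.7 -116.6   43.6   43.7  156.2] z98 120.4 topmean [ 699.6 -117.4]
```

View pics/w10.png

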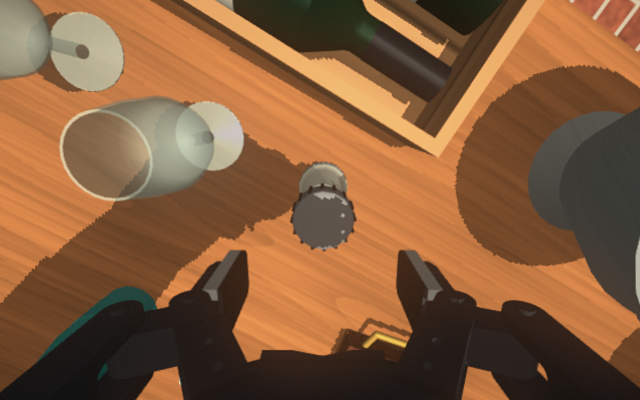

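The pump knob at (323,218) is centred between the jaws, and the glass at (140,150) is clear.

```bash
python3 -m creep '{"xyz":[[0.001,0,-0.03],[0.001,0,-0.06],[0.001,0,-0.08],[0.001,0,-0.086],[0.001,0,-0.086],[0.001,0,-0.086],[0.001,0,-0.086],[0.001,0,-0.086],[0.001,0,-0.086],[0.001,0,-0.086]],"dr":[[0,0,0],[0,0,0],[0,0,0],[0,0,0],[0,0,0],[0,0,0],[0,0,0],[0,0,0],[0,0,0],[0,0,0]],"jaw":[0.8,0.8,0.8,0.8,0.8,0,0,0,0,0]}' 40
```

```text
time_s: 24.5
ee_pos: [701.0, -118.1, 107.9]
tool_rot: [3.031, 0.818, 0.005]
ft_force: [-1.1, 1.0, 5.9]
opening: 40.4
finger_force: 40.2
```

```bash
python3 -m creep '{"xyz":[[0,0,0.04],[0,0,0.085],[-0.035,0,0.11],[-0.08,0.005,0.11],[-0.12,0.02,0.11],[-0.126,0.065,0.11],[-0.126,0.11,0.11],[-0.126,0.155,0.11],[-0.126,0.2,0.11],[-0.126,0.245,0.11],[-0.12,0.29,0.11],[-0.1,0.33,0.11]],"dr":[[0,0,0],[0,0,0],[0,0,0.05],[0,0,0.15],[0,0,0.25],[0,0,0.35],[0,0,0.45],[0,0,0.55],[0,0,0.65],[0,0,0.75],[0,0,0.8],[0,0,0.85]],"jaw":[0,0,0,0,0,0,0,0,0,0,0,0]}'; python3 -m creep '{"xyz":[[0.02,0.04,0],[0.037,0.083,0],[0.037,0.083,0],[0.037,0.083,-0.03],[0.037,0.083,-0.06],[0.037,0.083,-0.06],[0.037,0.083,-0.06]],"dr":[[0,0,0],[0,0,0],[0,0,0],[0,0,0],[0,0,0],[0,0,0],[0,0,0]],"jaw":[0,0,0,0,0,0,0]}'; python3 - <<'E'
from h import *
print(read_state()['ee_pos'])
im,d=grab_frame('scene'); save(im[60:320,180:580],'s4')
E
```

```text
time_s: 25.7
ee_pos: [598.4, 214.5, 216.4]
tool_rot: [2.423, 2.0, 0.0]
ft_force: [1.0, -0.2, -1.1]
opening: 40.6
finger_force: 41.1
time_s: 26.4
ee_pos: [636.1, 294.6, 155.4]
tool_rot: [-2.426, -1.995, 0.002]
ft_force: [-0.6, -0.7, -0.8]
opening: 40.8
finger_force: 41.2
[636.12720387 294.55412341 155.42479325]
```

View pics/s4.png

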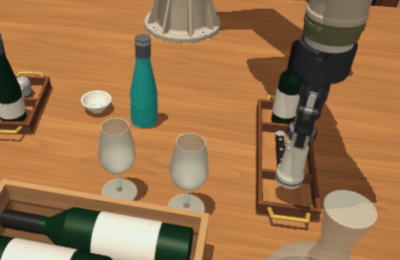

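The pump hangs over the far compartment at (291,165), with both glasses still standing. Lower.

```bash
python3 -m creep '{"xyz":[[0.001,0.001,-0.02],[0.001,0.001,-0.033],[0.001,0.001,-0.038],[0.001,0.001,-0.04],[0.001,0.001,-0.041],[0.001,0.001,-0.041],[0.001,0.001,-0.041]],"dr":[[0,0,0],[0,0,0],[0,0,0],[0,0,0],[0,0,0],[0,0,0],[0,0,0]],"jaw":[0,0,0,0,0,0,0]}'
```

```text
time_s: 27.15
ee_pos: [637.8, 296.4, 115.9]
tool_rot: [2.426, 1.996, 0.002]
ft_force: [-2.6, -0.1, 6.6]
opening: 40.4
finger_force: 41.9
```

```bash
python3 -m creep '{"xyz":[[0,0,0.001],[0,0,0.001],[0,0,0.001],[0,0,0.001],[0,0,0.03],[0,0,0.07],[0,0,0.11],[0,0,0.15],[-0.04,-0.03,0.15],[-0.08,-0.06,0.15],[-0.08,-0.1,0.15],[-0.08,-0.1,0.15]],"dr":[[0,0,0],[0,0,0],[0,0,0],[0,0,0],[0,0,0],[0,0,0],[0,0,0],[0,0,0],[0,0,0],[0,0,0],[0,0,0],[0,0,0]],"jaw":[0.75,0.75,0.75,0.75,0.75,0.75,0.75,0.75,0.75,0.75,0.75,0.75]}'; python3 - <<'E'
from h import *
c,s=np.cos,np.sin
tr={'still':(528.4,291.1,np.radians(2.5)),'sp':(486.5,-289.5,np.radians(9))}
for cam in('top','scene'):
    im,d=grab_frame(cam); save(im[80:330,120:500],'end_'+cam); A=pts(cam,np.ones((400,640),bool),d)
    for n,t,x,y,r,z0 in [('still','still',419,287,30,185),('pump','still',638,296,30,112),('spark','sp',528.5,-283,30,200),('stopper','sp',443,-296,26,35),('cork','still',528,291,60,13)]:
        P=A[(np.hypot(A[:,0]-x,A[:,1]-y)<r)&(A[:,2]>z0)&(A[:,2]<z0+22)]
        if n=='cork': P=P[(abs(P[:,1]-291)<32)&(P[:,2]<28)]
        if len(P)<4: print(cam,n,'-');continue
        m=(P.min(0)+P.max(0))/2; tx,ty,a=tr[t]; dx,dy=m[0]-tx,m[1]-ty
        print(cam,n,np.round([c(a)*dx+s(a)*dy,-s(a)*dx+c(a)*dy],1),'z',P[:,2].max().round(),np.median(P[:,2]).round(1))
    for o in outline_of('glass_a',cam): print(cam,'glass',np.round(o['extent']),round(o['p'],2))
E
```

```text
time_s: 28.35
ee_pos: [556.6, 192.7, 264.7]
tool_rot: [2.429, 1.991, -0.002]
ft_force: [0.9, 0.9, 0.5]
opening: 63.9
finger_force: 0.0
top still -
top pump -
top spark [42. -0.] z 212.0 207.4
top stopper [-43.6  -0. ] z 55.0 47.5
top cork [-4.7 -1. ] z 26.0 20.3
top glass [212. 128. 256. 176.] 0.91
top glass [284. 131. 313. 182.] 0.67
scene still [-107.6    1.9] z 194.0 191.8
scene pump [108.9  -0.3] z 128.0 124.5
scene spark [42.5  0.6] z 209.0 207.2
scene stopper [-43.4   5.2] z 53.0 47.3
scene cork [-1.6 -6.8] z 24.0 21.0
scene glass [276. 180. 318. 262.] 0.79
scene glass [434. 157. 503. 282.] 0.63
scene glass [346. 193. 388. 270.] 0.58
scene glass [198. 139. 210. 159.] 0.26
```

View pics/end_top.png

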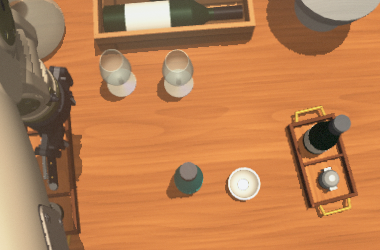

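The picture shows the bottle and stopper in the short tray at (325,150), both glasses standing as they were, and the arm clear. Everything measures within a few millimetres of its compartment's middle, at floor height. Hand in.

```bash
python3 -c "
from rig import *; print(hand_in())"
```

```text
the job is handed in; nothing more can be done
None
```

I laid both trays and handed the job in at about 28 s of the 141 s allowed: all five things measured on their compartment floors within about 7 mm of the middle, with the glasses standing where they were; the hand-in returned no verdict.

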